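# Flip the wiped pass plate on the screening desk

## Robot

A 6-joint arm with a two-finger parallel gripper is mounted at the origin on the work surface. World frame = base frame: x ahead of the robot, y to its left, z up, the work surface at z = 0. Lengths are in m, angles in rad, forces in N, time in s.
With the tool pointing down it reaches from about 0.3 to 0.875 m from the base axis. Payload 6.4 kg.
Tool frame: the origin (TCP) lies between the finger pads; the fingertips stand 8 mm ahead of it and the grasp point (between the pads) lies 11 mm behind it (ctrl.finger_overhang is the distance from the TCP to the fingertips, in m); z points along the fingers, y is the line along which they close (so a half turn about z gives the same grasp; the last joint's range is limited). The gripper opens to 85 mm and grips with 20 to 120 N. Pads are 22 mm wide; open, the fingers measure 114 mm over their backs; the gripper's body (76 mm by 85 mm) begins 54 mm behind the grasp point. The pads swing forward as they close: fully open they stand 13 mm farther back than shut.
Start: joints at [-1.332, 0.181, 1.607, -0, 1.354, -0.206], TCP at [0.247, -0.519, 0.239] pointing down, gripper open.
Joint ranges: [-2.99, 2.99], [-0.89, 2.07], [0.3, 2.58], [-1.14, 4.28], [0, 2.63], [-3.12, 3.12]. Speed limits (rad/s): [2.57, 2.57, 3.01, 3.14, 3.14, 3.14].

## Interface

Orientations are given as a unit quaternion [w, x, y, z].
In Python, from bench import ctrl, camera gives the robot as it stands.
- The arm moves only by the shell command python3 -m pendant 'ROWS' [OPENING]. ROWS is JSON, a list of rows, each a list of 6 numbers: the shift along the world's x, y, z normalised to -1 to 1, where 1 is 200 mm, then the turn, a rotation vector about the world's x, y, z normalised to -1 to 1, where 1 is pi/2 rad. In form: [[dx, dy, dz, rx, ry, rz], ...]. A call has exactly 10 rows; each row shifts and turns the commanded pose from where the row before left it; what a row does not reach is not made up. A row lasts 1/8 s, in which the tool goes at most 62.5 mm and 10.7 degrees, less where a joint would pass 70% of its speed; a pose out of reach is approached as far as the arm can. A call with a number of a shift or a turn outside -1 to 1 is refused whole. A call with a gripper value outside its range is refused whole. OPENING is the opening, from -1 (shut) to 1 (fully open), set as the call begins (- or left out, the last holds). The fingers move at their own pace and stop on an object; the grip force is fixed at half the most. Time passes only in rows, so rows that do not move let the fingers close, or fill a call up. It gives the time, the measured TCP pose, the force, the opening and the grip force at its end, in the units of the state.
- ctrl.get_obs(): the state, without advancing time (a new reading comes with each control period).
- camera(name): name is "side" or "top" or "wrist"; returns a dict with "color" (420x560x3 uint8, blue, green, red), "fx", "fy", "cx", "cy" (pixels), "xyz" and "rotation" of the camera in the world; the wrist camera has in their place "hand_eye" (4x4, takes a point from camera to tool coordinates, whose origin is the TCP and whose axes are the flange's). Camera axes: x right, y down, z forward; pixel columns grow to the right and rows downward; lengths in m; the calibration is good to about 2 mm. A picture is of the moment at which its call begins: read the wrist's pose just before it. There is no depth.
- ctrl.hand_in(): hands the job in; it is judged then, once.
The state is a dict: "time_s": time; "q": joint angles; "dq": joint speeds; "joint_efforts": joint torques, N m; "eef_pos": TCP position; "eef_rot": TCP orientation; "wrist_force": force on the tool from outside, world axes, zero at the start; "torque": the same for the moment, N m; "opening": opening from 0.0 (shut) to 1.0 (fully open); "grasp_force": force on a finger pad.
Only numpy, scipy, OpenCV 4.12 (cv2) and the standard library are available. Lean on these libraries where they do the work, as an engineer would, in place of code of your own. Each camera call takes 0.05 s, during which the arm holds its last target. There are 200 camera calls.

## Task

The pass plate on the grey stand has been wiped on its white side. Take the spatula by its blue handle, slide the blade gently along the lower deck under the plate's rim until the plate is braced against the step, and flip it with a quick upward turn of the wrist so that it falls over onto the upper deck blue side up; then push it along with the blade's edge until it is square and snug against the steel stop bar, and hold it pressed there for a moment with about 5 N. Never touch the plate with the gripper and do not press hard with the spatula on the stand or the lying plate; leave the other things on the desk alone, and finally set the spatula back down flat on its blade on the green mat.

Things in the scene. Friction and masses are not known exactly. Their poses are not given: they have to be found in the camera images.
- plate_center (a point): Centre of the loose plate, half-way up: 70 x 70 x 10 mm, 40 to 85 g, hard plastic. z points out of the white face with a green dot (up at the start), x and y along its edges. It starts on the stand's lower deck, its edge about 5 to 20 mm short of the step, within 0.1 rad of square.
- stand_step (a point): Foot of the step between the stand's two level decks, on the lower deck, mid-width. x points towards the upper deck, y along the step, z up. The lower deck reaches from here 110 mm to -x, its near edge free. The step is 8 mm high, a yellow line on its edge; the upper deck reaches 115 mm to +x and carries the steel stop bar.
- spatula_grip (a point): Centre of the handle, a flat-sided blue bar 90 mm long, 16 mm wide (y), 22 mm deep, rising 24 degrees towards its free end at -x. Axes parallel to the blade: x towards its tip, y across, z up from it. This point is 70 mm above the blade's underside and 140 mm behind its tip. While gripped, the handle may tilt a little in the fingers.
- spatula_tip (a point): Middle of the blade's straight front edge, on its underside. The stiff steel blade is flat, 95 mm long (x), 64 mm wide (y), 1.6 mm thick. Same axes as the handle.
- spatula: The whole spatula, 170 g; origin under the middle of the blade, 47.5 mm behind the tip; same axes. It starts standing flat on its blade on the green mat.
- plate: The whole plate: a 7 mm thick top, white above and blue beneath, on a blue foot 46 x 46 mm, 3 mm high, so that the rim overhangs by 12 mm all round, 3 mm above the deck: a blade on the deck passes under the rim, then butts on the foot. Levered up, the plate must slide a few mm back from the step: leave slack. Origin at the centre of the blue foot's face; axes as point plate_center.
- stand: The whole grey stand, fixed, 150 mm wide (y), without side walls; lower deck 40 mm and upper deck 48 mm above the desk, steel stop bar across the upper deck, 12 mm high, 12 mm thick, clamped anywhere with its face 82 to 98 mm beyond the step: its place is not measured, find it by touch. Origin on the desk below the foot of the step, axes as point stand_step.
- mat: Green mat fixed to the desk, 240 (x) x 140 (y) x 3 mm; origin at the centre of its underside.
- sanitiser: Bystander: clear bottle with a blue label, 60 mm across, 150 mm tall; origin under it.
- cup: Bystander: white plastic cup, 72 mm across, 85 mm tall; origin under it.
- swabs: Bystander: white carton of swabs with a blue band, 60 x 90 x 50 mm; origin under it.
There are look-alikes about, which are no part of the job. There is more than one size of the plate; the job needs the largest.

How it is judged:
On the way, in this order (a step that is already met when the one before it is completed fails the run):
1. the plate is levered up on the spatula's blade, the spatula itself turned up (plate tilted more than 0.35 rad, blade more than 0.25 rad, in contact) (angle between plate_center's own z axis and vertical between 0.35 and 1.5 rad and angle between spatula's own z axis and vertical above 0.25 rad and contact force between spatula and plate above 0.03 N).
2. the plate swings over quickly past upright (faster than 1.5 rad/s) (angle between plate_center's own z axis and vertical between 1.65 and 3 rad and angular speed of plate above 1.5 rad/s).
3. the plate lies blue side up on the upper deck (angle between plate_center's own z axis and vertical above 3.05 rad and x of plate_center in the frame of stand_step above 0.015 m and linear speed of plate below 0.02 m/s), for 0.1 s.
4. the spatula's edge, on the level of the plate, presses the plate home so that it stands still under 2.5 N or more (angle between plate_center's own z axis and vertical above 3.05 rad and x of plate_center in the frame of stand_step above 0.045 m and z of spatula_tip in the frame of stand_step below 0.0155 m and contact force between spatula and plate above 2.5 N and linear speed of plate below 0.005 m/s), for 0.15 s.
At the end, for the whole second after the job is handed in: Plate at rest, flat within 0.06 rad, blue side up on the upper deck, left at the stop bar (centre 45 to 66 mm beyond the step, within 40 mm of mid-width), square within 0.06 rad; spatula at rest, flat on its blade within 0.05 rad, middle of the blade over the green mat (angle between plate_center's own z axis and vertical above 3.08 rad and x of plate_center in the frame of stand_step between 0.045 and 0.066 m and y of plate_center in the frame of stand_step between -0.04 and 0.04 m and z of plate_center in the frame of stand_step between 0.01 and 0.016 m and (angle between the x axis of plate_center and the x axis of stand_step, either way round below 0.06 rad or angle between the y axis of plate_center and the x axis of stand_step, either way round below 0.06 rad) and linear speed of each of plate, spatula below 0.01 m/s and angle between spatula's own z axis and vertical below 0.05 rad and height (world z) of spatula between 0.001 and 0.006 m and x of spatula in the frame of mat between -0.12 and 0.12 m and y of spatula in the frame of mat between -0.07 and 0.07 m); the robot touches nothing.
It fails at once if the gripper or arm touches the plate (contact force between any of the fingers, the arm and plate above 0.2 N).
It fails at once if the spatula presses on the stand with more than 15 N (contact force between spatula and stand above 15 N).
It fails at once if the spatula pushes on the flat-lying plate with more than 15 N (contact force between spatula and plate above 15 N and (angle between plate_center's own z axis and vertical below 0.1 rad or angle between plate_center's own z axis and vertical above 3.05 rad)).
It fails at once if the sanitiser bottle, cup or swab carton is moved more than 20 mm or tipped (distance of any of sanitiser, cup, swabs from where it was at the start of the episode above 0.02 m or angle between any of sanitiser, cup, swabs's own z axis and vertical above 0.3 rad).
It also fails if it takes over 72 s, if anything falls off the work surface, if the arm or the gripper's body presses on something with over 40 N, if the wrist force passes 120 N, or if a joint passes its speed limit or range.

## Working session

There is one attempt and no reset: what is moved stays moved. The work goes in short steps, Python scripts to look and compute and a shell command to move; the robot and the scene stay as the last step left them, time stands still between calls to the robot, and variables do not carry over. Pictures are saved under pics/ and viewed, at most 10 in all, crops included, and the job is handed in when it is done.

```bash
ls; mkdir -p pics; python3 - <<'E'
from bench import ctrl,camera
import cv2,numpy as np
o=ctrl.get_obs();print({k:np.round(v,4).tolist() for k,v in o.items()},ctrl.finger_overhang)
ims=[]
for n in("top","side"):
    c=camera(n);cv2.imwrite(f"pics/{n}0.png",c["color"]);print(n,{k:np.round(v,4).tolist() for k,v in c.items() if k!="color"})
    np.save(f"{n}.npy",c,allow_pickle=True)
E
```

```text
pics
{'time_s': 0.0, 'q': [-1.3323, 0.1815, 1.608, 0.0, 1.3538, -0.2063], 'dq': [0.001, -0.0006, -0.001, -0.0011, -0.0009, -0.0023], 'joint_efforts': [-0.0008, -44.4869, -35.1341, -0.0004, 0.009, -0.0], 'eef_pos': [0.2473, -0.5185, 0.2384], 'eef_rot': [-0.0009, 0.9754, 0.2206, -0.0], 'wrist_force': [0.3214, -0.0431, 0.5031], 'torque': [0.0153, 0.0302, -0.0158], 'grasp_force': 0.0, 'opening': 0.9971} 0.008
top {'fx': 419.3535, 'fy': 419.3535, 'cx': 281.9748, 'cy': 211.5947, 'xyz': [0.3858, 0.0453, 1.0935], 'rotation': [0.0645, -0.7028, 0.7057, -0.063]}
side {'fx': 544.845, 'fy': 544.845, 'cx': 278.1079, 'cy': 213.1536, 'xyz': [0.0926, 0.8709, 0.8906], 'rotation': [0.0983, -0.2339, 0.8763, -0.4096]}
```

View pics/top0.png

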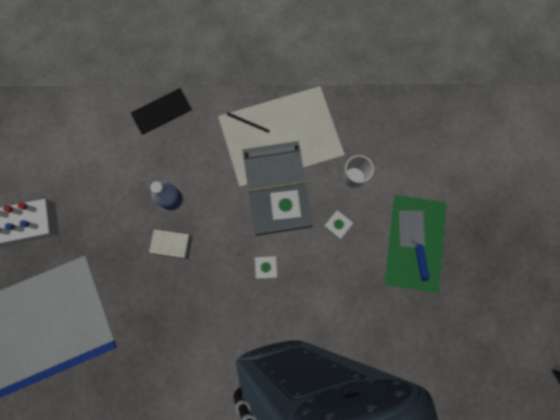

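View pics/side0.png

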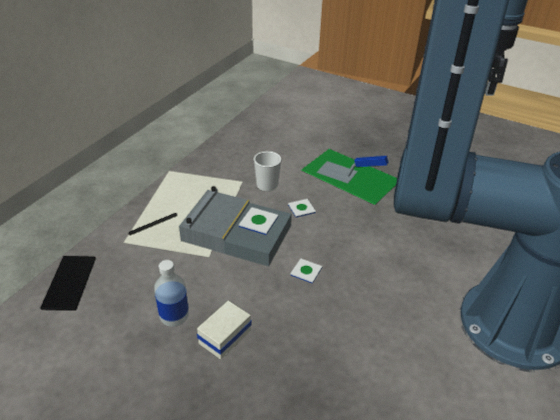

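The top view shows the stand at about (278,190), with the yellow step line near row 187 and the stop bar at row 152. The large plate's dot is at (285,205). The blade is at (412,228) with the blue handle at (422,262) on the green mat, and the cup is at (359,169). The side view agrees with this layout.

```bash
cat > h.py <<'E'
import cv2,numpy as np
from bench import ctrl,camera
from scipy.spatial.transform import Rotation as R
def q2R(q): return R.from_quat([q[1],q[2],q[3],q[0]])
def pose(c,o=None):
    if "hand_eye" in c:
        T=np.eye(4);T[:3,:3]=q2R(o["eef_rot"]).as_matrix();T[:3,3]=o["eef_pos"];T=T@np.array(c["hand_eye"])
        return T[:3,:3],T[:3,3]
    r=np.array(c["rotation"]);return (q2R(r).as_matrix() if r.size==4 else r),np.array(c["xyz"])
def ray(c,uv,z,o=None):
    M,p=pose(c,o);uv=np.atleast_2d(uv).astype(float)
    d=np.c_[(uv[:,0]-c["cx"])/c["fx"],(uv[:,1]-c["cy"])/c["fy"],np.ones(len(uv))]@M.T
    return p+d*((z-p[2])/d[:,2])[:,None]
def proj(c,P,o=None):
    M,p=pose(c,o);q=(np.atleast_2d(P)-p)@M
    return np.c_[q[:,0]/q[:,2]*c["fx"]+c["cx"],q[:,1]/q[:,2]*c["fy"]+c["cy"]]
def snap(n,f=None):
    o=ctrl.get_obs();c=camera(n)
    if f: cv2.imwrite("pics/"+f,c["color"])
    return c,o
def blobs(m,amin=20):
    cs,_=cv2.findContours(m.astype(np.uint8),cv2.RETR_EXTERNAL,cv2.CHAIN_APPROX_NONE)
    return sorted([k for k in cs if cv2.contourArea(k)>amin],key=cv2.contourArea,reverse=True)
def rect(c,k,z,o=None):
    # minimum rectangle of the contour on plane z: centre, size, angle of long edge (world)
    P=ray(c,k[:,0,:],z,o)[:,:2]*1000
    (x,y),(w,h),a=cv2.minAreaRect(P.astype(np.float32))
    if w<h: w,h,a=h,w,a+90
    return np.round([x,y,w,h,(a+90)%180-90],1)
E
python3 - <<'E'
from h import *
c=np.load("top.npy",allow_pickle=True).item()
hsv=cv2.cvtColor(c["color"],cv2.COLOR_BGR2HSV);H,S,V=cv2.split(hsv)
for n,m,z in(("green",(H>45)&(H<80)&(S>120),.003),("blue",(H>105)&(H<130)&(S>130)&(V>60),.08),("yellow",(H>15)&(H<35)&(S>90),.048),("white",(V>150)&(S<50),.05)):
    print(n)
    for k in blobs(m,8)[:8]: print(cv2.boundingRect(k),rect(c,k,z))
for p in[(265,165),(280,215),(412,222),(285,193),(272,153)]: print(p,hsv[p[1],p[0]])
s=np.load("side.npy",allow_pickle=True).item()
E
```

```text
green
(386, 196, 59, 96) [ 501.6 -300.6  233.7  133.4   -9.1]
(281, 200, 10, 10) [ 6.04e+02  3.77e+01  2.43e+01  2.39e+01 -2.00e-01]
(263, 264, 6, 7) [4.397e+02 9.020e+01 1.540e+01 1.290e+01 1.000e-01]
(336, 221, 6, 7) [ 551.8 -100.7   14.8   13.3   44.4]
blue
(0, 342, 115, 55) [205.6 565.9 276.2  15.5 -67.2]
(416, 245, 13, 35) [ 447.4 -288.2   81.5   17.1    7.7]
(6, 224, 6, 5) [536.7 715.8  11.1   9.8  48.6]
(21, 222, 6, 4) [544.  680.1  12.5   7.4  89.8]
yellow
white
(32, 202, 13, 23) [574.7 665.9  59.7  29.3   9.3]
(22, 213, 9, 7) [569.7 692.3  22.4  13.7  74.1]
(10, 216, 10, 6) [561.1 722.9  20.6  13.3  71.7]
(0, 219, 6, 6) [554.7 752.3  12.9  12.6   6.7]
(265, 165) [102  15  87]
(280, 215) [ 30   2 149]
(412, 222) [99 19 96]
(285, 193) [ 60   2 147]
(272, 153) [105  12  83]
```

```bash
python3 -m pendant '[[0.1,0.12,0.03,0,0,-0.025],[0.1,0.12,0.03,0,0,-0.025],[0.1,0.12,0.03,0,0,-0.025],[0.1,0.12,0.03,0,0,-0.025],[0.1,0.12,0.03,0,0,-0.025],[0.1,0.12,0.03,0,0,-0.025],[0.1,0.12,0.03,0,0,-0.025],[0.1,0.12,0.03,0,0,-0.025],[0.1,0.12,0.03,0,0,0],[0,0,0,0,0,0]]' 1; python3 - <<'E'
from h import *
c,o=snap("wrist","w1.png");np.save("w1.npy",(c,o),allow_pickle=True)
print(np.round(c["hand_eye"],3),c["fx"],o["eef_pos"],proj(c,[[.447,-.288,.08]],o))
E
```

```text
time_s: 1.35
eef_pos: [0.4284, -0.3017, 0.2935]
eef_rot: [0.0, 0.998, 0.067, 0.0]
wrist_force: [-0.7, -0.6, -0.2]
opening: 1.001
grasp_force: 0.0
[[ 0.    -0.946 -0.324  0.085]
 [ 1.     0.    -0.    -0.001]
 [ 0.    -0.324  0.946 -0.135]
 [ 0.     0.     0.     1.   ]] 336.84135016648713 [ 0.42844201 -0.30165042  0.29349921] [[275.16924215 157.44738316]]
```

```bash
python3 -m pendant '[[0.09,0.2,0.03,0,0,0],[0.09,0.2,0.03,0,0,0],[0.09,0.2,0.03,0,0,0],[0.09,0.2,0.03,0,0,0],[0.05,0.2,0.0,0,0,0],[0,0.2,0,0,0,0],[0,0.2,0,0,0,0],[0,0.2,0,0,0,0],[0,0.1,0,0,0,0],[0,0,0,0,0,0]]'; python3 - <<'E'
from h import *
c,o=snap("wrist","w2.png");np.save("w2.npy",(c,o),allow_pickle=True)
print(o["eef_pos"],proj(c,[[.6,.0377,.05]],o))
a=cv2.imread("pics/w1.png");cv2.imwrite("pics/w12.png",cv2.resize(np.vstack([a,c["color"]]),(400,600)))
E
```

```text
time_s: 2.65
eef_pos: [0.5091, 0.0371, 0.3168]
eef_rot: [0.0, 0.998, 0.066, -0.0]
wrist_force: [0.7, 0.6, -0.4]
opening: 1.004
grasp_force: 0.0
[0.50914558 0.037128   0.31679871] [[295.87841891  86.53126084]]
```

View pics/w12.png

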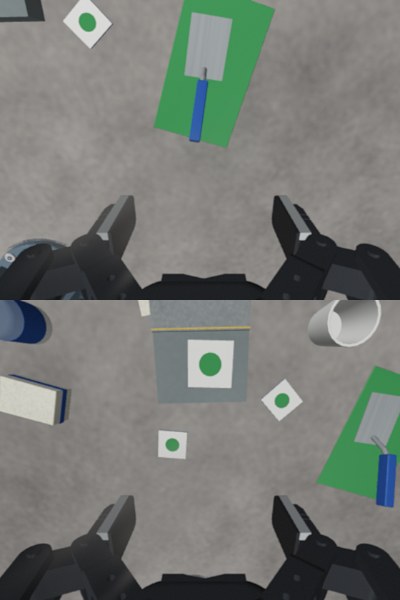

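The upper half shows the spatula and mat, with the handle at about (278,150) in full-size pixels. The lower half shows the lower deck, the yellow line at full-size row ~39 and the plate's dot at (294,90).

```bash
python3 - <<'E'
from h import *
for f in("w1","w2"):
    c,o=np.load(f+".npy",allow_pickle=True);H,S,V=cv2.split(cv2.cvtColor(c["color"],cv2.COLOR_BGR2HSV))
    L=[("blue",(H>105)&(H<130)&(S>130)&(V>60),.073),("white",(V>150)&(S<40),.05),("dot",(H>45)&(H<80)&(S>120),.05),("yellow",(H>15)&(H<35)&(S>80),.048)]
    for n,m,z in L:
        print(f,n)
        for k in blobs(m,150)[:5]: print(cv2.boundingRect(k),rect(c,k,z,o))
    # blade: grey inside the mat hull
    g=blobs((H>45)&(H<80)&(S>120),500)[0];m=np.zeros(H.shape,np.uint8);cv2.drawContours(m,[cv2.convexHull(g)],-1,1,-1)
    b=cv2.morphologyEx(((m>0)&(S<60)).astype(np.uint8),cv2.MORPH_OPEN,np.ones((9,9)))
    for k in blobs(b,300)[:2]: print("blade",cv2.boundingRect(k),rect(c,k,.0046,o))
    print("mat",rect(c,g,.003,o))
    # lower deck
    if f=="w2":
        print(V[60:150:10,250],V[100,200:240:3],V[50:150:4,235],cv2.cvtColor(c["color"],cv2.COLOR_BGR2HSV)[90,235])
        m=((H>85)&(H<115)&(S>18)&(V<140)).astype(np.uint8);m=cv2.morphologyEx(m,cv2.MORPH_OPEN,np.ones((5,5)))
        for k in blobs(m,800)[:3]: print("deck",cv2.boundingRect(k),rect(c,k,.04,o),np.round(ray(c,cv2.boxPoints(cv2.minAreaRect(k)),.04,o)*1000))
E
```

```text
w1 blue
(266, 112, 25, 86) [ 4.471e+02 -2.900e+02  9.110e+01  1.530e+01 -2.000e-01]
w1 white
(259, 18, 66, 95) [ 536.1 -291.4   87.2   56.9   -0.9]
(88, 0, 69, 69) [ 548.1 -118.6   50.1   50.   -39.7]
(57, 158, 78, 71) [370.6 -89.3  76.6  69.5 -56.7]
(0, 294, 100, 73) [153.1 -11.2 128.2 125.8  82.4]
(14, 233, 58, 54) [275.9 -16.2  72.9  58.5  72.7]
w1 dot
(216, 0, 168, 206) [ 504.7 -299.5  211.5  122.5   -9.1]
(111, 19, 23, 25) [ 548.3 -119.1   21.8   21.3   46.2]
w1 yellow
blade (259, 18, 65, 94) [ 540.1 -291.7   96.    64.6   -1. ]
mat [ 503.8 -300.8  237.7  137.7   -9.1]
w2 blue
(527, 216, 28, 74) [ 444.6 -292.3  106.9   29.9   18.3]
(14, 0, 50, 60) [612.4 302.4  54.1  46.5 -11.2]
(16, 105, 77, 67) [525.8 283.9  95.   46.2  46.8]
w2 white
(262, 55, 66, 69) [596.2  39.4  71.7  71.4 -83.6]
(0, 106, 79, 70) [499.2 330.6  88.3  60.1  81.5]
(432, 0, 102, 66) [ 679.2 -151.7  105.9   62.5  -82.4]
(365, 110, 59, 60) [556.  -86.   51.1  50.4  50.4]
(497, 131, 63, 72) [ 545.5 -257.1   83.2   55.2   -0.9]
w2 dot
(444, 93, 116, 185) [ 513.4 -262.2  212.6  120.3   -9. ]
(280, 75, 29, 31) [595.
[... 152 characters left out ...]
 [455.9  86.6  20.2  18.5 -82.4]
w2 yellow
(212, 37, 139, 5) [645.7  60.6 149.4   2.5 -81.3]
blade (498, 130, 60, 77) [ 5.381e+02 -2.913e+02  9.980e+01  6.500e+01 -1.000e-01]
mat [ 504.1 -298.6  237.4  134.4   -9. ]
[124 122 124 124 123 123 126 125 126] [134 131 131 133 133 136 128 126 127 125 124 125 125 124] [126 123 124 127 126 125 125 125 126 124 126 126 126 125 126 127 127 127
 124 125 124 125 126 124 140] [ 93  20 126]
deck (418, 346, 142, 74) [ 179.2 -336.3  211.3  169.5  -64.6] [[ 260. -197.   40.]
 [ 288. -407.   40.]
 [ 147. -466.   40.]
 [ 116. -235.   40.]]
deck (0, 0, 65, 61) [619.1 334.5  74.1  58.9 -87.3] [[584. 371.  40.]
 [645. 363.  40.]
 [654. 295.  40.]
 [594. 300.  40.]]
```

```bash
python3 -m pendant '[[-0.04,-0.205,0,0,0,-0.0116],[-0.04,-0.205,0,0,0,-0.0116],[-0.04,-0.205,0,0,0,-0.0116],[-0.04,-0.205,0,0,0,-0.0116],[-0.04,-0.205,0,0,0,-0.0116],[-0.04,-0.205,-0.1,0,0,-0.0116],[-0.04,-0.205,-0.2,0,0,-0.0116],[-0.03,-0.2,-0.2,0,0,-0.0116],[0,0,-0.2,0,0,0],[0,0,0,0,0,0]]' 1; python3 - <<'E'
from h import *
c,o=snap("wrist","w3.png")
H,S,V=cv2.split(cv2.cvtColor(c["color"],cv2.COLOR_BGR2HSV))
for k in blobs((H>105)&(H<130)&(S>130)&(V>60),150)[:2]: print(cv2.boundingRect(k),rect(c,k,.073,o))
print(o["eef_pos"],2*np.degrees(np.arctan2(o["eef_rot"][2],o["eef_rot"][1])))
E
```

```text
time_s: 3.95
eef_pos: [0.4444, -0.2898, 0.1737]
eef_rot: [-0.003, 1.0, -0.009, -0.003]
wrist_force: [-0.9, -0.4, 0.3]
opening: 1.0
grasp_force: 0.0
(277, 144, 21, 125) [ 4.453e+02 -2.895e+02  9.730e+01  1.530e+01 -3.000e-01]
[ 0.4443781  -0.28981103  0.17371709] -1.0298684221552505
```

```bash
python3 -m pendant '[[0.005,0,-0.12,0,0,0],[0.005,0,-0.12,0,0,0],[0,0,-0.12,0,0,0],[0,0,-0.1,0,0,0],[0,0,-0.06,0,0,0],[0,0,-0.04,0,0,0],[0,0,0,0,0,0],[0,0,0,0,0,0],[0,0,0,0,0,0],[0,0,0,0,0,0]]' 1 && python3 -m pendant '[[0,0,0,0,0,0],[0,0,0,0,0,0],[0,0,0,0,0,0],[0,0,0,0,0,0],[0,0,0,0,0,0],[0,0,0,0,0,0],[0,0,0,0,0,0],[0,0,0,0,0,0],[0,0,0,0,0,0],[0,0,0,0,0,0]]' -1
```

```text
time_s: 5.25
eef_pos: [0.4496, -0.2902, 0.0656]
eef_rot: [0.0, 1.0, -0.008, 0.0]
wrist_force: [-0.1, -0.0, -0.6]
opening: 0.997
grasp_force: 0.0
time_s: 6.5
eef_pos: [0.4495, -0.2901, 0.0654]
eef_rot: [0.0, 1.0, -0.008, 0.0]
wrist_force: [0.8, 0.2, 2.6]
opening: 0.177
grasp_force: 60.5
```

```bash
python3 -m pendant '[[0,0,0.08,0,0,0],[0,0,0.1,0,0,0],[-0.024,0.19,0.1,0,0,0.0134],[-0.024,0.19,0.1,0,0,0.0134],[-0.024,0.19,0,0,0,0.0134],[-0.024,0.19,0,0,0,0.0134],[-0.024,0.19,0,0,0,0.0134],[-0.024,0.19,0,0,0,0.0134],[-0.024,0.19,0,0,0,0.0134],[-0.022,0.18,0,0,0,0.0134]]'; python3 -m pendant '[[0,0,-0.05,0,0,0],[0,0,-0.05,0,0,0],[0,0,0,0,0,0],[0,0,0,0,0,0],[0,0,0,0,0,0],[0,0,0,0,0,0],[0,0,0,0,0,0],[0,0,0,0,0,0],[0,0,0,0,0,0],[0,0,0,0,0,0]]'; python3 - <<'E'
from h import *
c,o=snap("wrist","w4.png");np.save("w4.npy",(c,o),allow_pickle=True);s,_=snap("side","s4.png")
print(o["eef_pos"],o["wrist_force"],o["torque"],2*np.degrees(np.arctan2(o["eef_rot"][2],o["eef_rot"][1])))
cv2.imwrite("pics/v4.png",np.vstack([c["color"][:300],s["color"][130:330]]))
E
```

```text
time_s: 7.75
eef_pos: [0.4109, 0.0131, 0.1419]
eef_rot: [0.0, 0.997, 0.077, 0.0]
wrist_force: [0.4, -0.1, -2.3]
opening: 0.174
grasp_force: 60.2
time_s: 9.0
eef_pos: [0.4114, 0.0119, 0.1213]
eef_rot: [0.0, 0.997, 0.077, 0.0]
wrist_force: [0.6, 0.4, -1.9]
opening: 0.171
grasp_force: 60.1
[0.41143279 0.01194668 0.1212955 ] [ 0.55943792  0.36796166 -1.90354153] [-0.01619027  0.15449316  0.0411326 ] 8.785545784145627
```

View pics/v4.png

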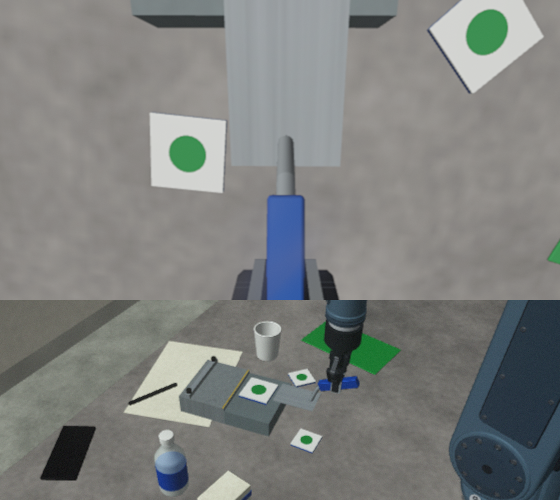

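The wrist view shows the blade held straight, with the heel edge at row 165 and sides at columns 230–341. The side view shows the tip just over the near deck edge, in line with the plate.

```bash
python3 - <<'E'
from h import *
c,o=np.load("w4.npy",allow_pickle=True)
y=np.radians(8.79);X=np.array([np.cos(y),np.sin(y),0]);Y=np.array([-X[1],X[0],0])
for dz in(-.004,0,.004):
    P=[o["eef_pos"]+a*X+b*Y+np.array([0,0,-.0608+dz]) for a in(.043,.043+.04) for b in(.032,-.032)]
    print(dz,np.round(proj(c,P,o),1).tolist())
g=cv2.cvtColor(c["color"],cv2.COLOR_BGR2GRAY).astype(float)
for r in(40,60,80,100,120,160):
    d=cv2.GaussianBlur(g,(1,5),0)[r];e=np.diff(d);print(r,215+np.argmax(e[215:240]),330+np.argmin(e[330:360]))
for col in(250,320):
    e=np.diff(cv2.GaussianBlur(g,(5,1),0)[:,col]);print(col,140+np.argmin(e[140:190]))
s=np.array([644.5,60.5]);R2=np.array([X[:2],Y[:2]]);print("tcp in stand",R2@(np.array(o["eef_pos"][:2])*1000-s))
E
```

```text
-0.004 [[233.2, 165.1], [339.7, 165.1], [229.7, 94.9], [343.4, 94.9]]
0 [[232.2, 166.5], [340.7, 166.5], [228.5, 95.0], [344.6, 95.0]]
0.004 [[231.2, 167.9], [341.8, 167.9], [227.4, 95.0], [345.8, 95.1]]
40 224 347
60 225 345
80 226 344
100 227 343
120 227 342
160 225 339
250 165
320 166
tcp in stand [-237.74944657  -12.36728549]
```

```bash
python3 -m pendant '[[0,0,-0.02,-0.0025,0.0165,0],[0,0,-0.02,0,0,0],[0,0,-0.01,0,0,0],[0,0,-0.01,0,0,0],[0,0,-0.005,0,0,0],[0,0,0,0,0,0],[0,0,0,0,0,0],[0,0,0,0,0,0],[0,0,0,0,0,0],[0,0,0,0,0,0]]'
python3 -m pendant '[[0,0,-0.0025,0,0,0],[0,0,0,0,0,0],[0,0,0,0,0,0],[0,0,0,0,0,0],[0,0,0,0,0,0],[0,0,0,0,0,0],[0,0,0,0,0,0],[0,0,0,0,0,0],[0,0,0,0,0,0],[0,0,0,0,0,0]]'; python3 - <<'E'
from h import *
print(ctrl.get_obs()["torque"])
E
```

```text
time_s: 10.35
eef_pos: [0.4114, 0.012, 0.1083]
eef_rot: [0.001, 0.997, 0.077, -0.013]
wrist_force: [-0.3, 0.8, -1.7]
opening: 0.173
grasp_force: 60.1
time_s: 11.6
eef_pos: [0.4115, 0.0119, 0.1078]
eef_rot: [0.001, 0.997, 0.077, -0.013]
wrist_force: [-1.0, 0.0, -1.2]
opening: 0.176
grasp_force: 60.1
[-0.05584993  0.10834668 -0.02149214]
```

```bash
cat > f.py <<'E'
from h import *
o=ctrl.get_obs();y=np.radians(8.7);X=np.array([np.cos(y),np.sin(y)])
d=np.array(o["eef_pos"][:2])*1000-[644.5,60.5]
z=q2R(o["eef_rot"]).as_matrix()[:,2]
ang=2*np.degrees(np.arctan2(o["eef_rot"][2],o["eef_rot"][1]))
t=np.array(o["torque"]);print("t",o["time_s"],"stand xy",np.round([d@X,d@[-X[1],X[0]]],1),"z",round(o["eef_pos"][2]*1000,1),"yaw",round(ang,2),"pitchup",round(np.degrees(np.arctan2(z[:2]@X,-z[2])),2),"F",np.round(o["wrist_force"],1),"Ty",round(t[:2]@[-X[1],X[0]],3))
E
python3 -m pendant '[[0,0,-0.0025,0,0,0],[0,0,0,0,0,0],[0,0,-0.0025,0,0,0],[0,0,0,0,0,0],[0,0,0,0,0,0],[0,0,0,0,0,0],[0,0,0,0,0,0],[0,0,0,0,0,0],[0,0,0,0,0,0],[0,0,0,0,0,0]]'; python3 f.py
```

```text
time_s: 12.85
eef_pos: [0.4114, 0.0119, 0.1068]
eef_rot: [0.001, 0.997, 0.077, -0.013]
wrist_force: [0.3, 0.9, -1.2]
opening: 0.172
grasp_force: 60.1
t 12.85 stand xy [-237.7  -12.7] z 106.8 yaw 8.78 pitchup -1.5 F [ 0.3  0.9 -1.2] Ty 0.039
```

```bash
python3 -m pendant '[[0,0,-0.0025,0,0,0],[0,0,0,0,0,0],[0,0,0,0,0,0],[0,0,0,0,0,0],[0,0,0,0,0,0],[0,0,0,0,0,0],[0,0,0,0,0,0],[0,0,0,0,0,0],[0,0,0,0,0,0],[0,0,0,0,0,0]]'; python3 f.py
```

```text
time_s: 14.1
eef_pos: [0.4114, 0.0119, 0.1063]
eef_rot: [0.001, 0.997, 0.077, -0.013]
wrist_force: [0.6, 0.7, -1.5]
opening: 0.175
grasp_force: 60.1
t 14.1 stand xy [-237.7  -12.7] z 106.3 yaw 8.79 pitchup -1.5 F [ 0.6  0.7 -1.5] Ty 0.075
```

```bash
python3 -m pendant '[[0,0,-0.0025,0,0,0],[0,0,0,0,0,0],[0,0,-0.0025,0,0,0],[0,0,0,0,0,0],[0,0,0,0,0,0],[0,0,0,0,0,0],[0,0,0,0,0,0],[0,0,0,0,0,0],[0,0,0,0,0,0],[0,0,0,0,0,0]]'; python3 f.py
```

```text
time_s: 15.35
eef_pos: [0.4115, 0.0119, 0.1053]
eef_rot: [0.001, 0.997, 0.077, -0.013]
wrist_force: [-1.6, -0.3, 2.0]
opening: 0.177
grasp_force: 60.5
t 15.35 stand xy [-237.7  -12.8] z 105.3 yaw 8.78 pitchup -1.5 F [-1.6 -0.3  2. ] Ty 0.014
```

```bash
python3 -m pendant '[[0,0,0.002,0,0,0],[0.02,0.003,0,0,0,0],[0.02,0.003,0,0,0,0],[0.02,0.003,0,0,0,0],[0.02,0.003,0,0,0,0],[0.02,0.003,0,0,0,0],[0.02,0.003,0,0,0,0],[0.02,0.003,0,0,0,0],[0.02,0.003,0,0,0,0],[0.01,0.0015,0,0,0,0]]'; python3 f.py;  python3 - <<'E'
from h import *
c,o=snap("wrist","w5.png");s,_=snap("side");a=s["color"]
cv2.imwrite("pics/v5.png",np.vstack([c["color"][:200],cv2.resize(a[170:290,160:355],(560,345))]))
E
```

```text
time_s: 16.6
eef_pos: [0.4456, 0.0171, 0.1057]
eef_rot: [0.001, 0.997, 0.077, -0.013]
wrist_force: [-2.1, -0.5, 2.0]
opening: 0.178
grasp_force: 60.4
t 16.6 stand xy [-203.1  -12.9] z 105.7 yaw 8.78 pitchup -1.51 F [-2.1 -0.5  2. ] Ty 0.163
```

View pics/v5.png

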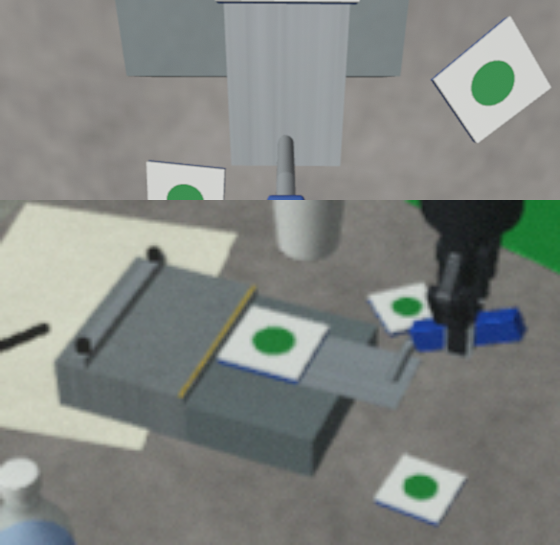

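The blade is under the plate's rim and the plate has squared to the blade. Its near edge is at wrist row ~2, and the side view shows a small gap left to the yellow line.

```bash
python3 -m pendant '[[0,0,0.002,0,0,0],[0.005,0.0008,0,0,0,0],[0.005,0.0008,0,0,0,0],[0.005,0.0008,0,0,0,0],[0,0,0,0,0,0],[0,0,0,0,0,0],[0,0,0,0,0,0],[0,0,0,0,0,0],[0,0,0,0,0,0],[0,0,0,0,0,0]]'; python3 f.py;  python3 - <<'E'
from h import *
t=np.load("top.npy",allow_pickle=True).item()
c,o=snap("side");H,S,V=cv2.split(cv2.cvtColor(c["color"],cv2.COLOR_BGR2HSV))
y=np.radians(8.7);X=np.array([np.cos(y),np.sin(y)]);Y=np.array([-X[1],X[0]])
def st(P): d=P[:,:2]*1000-[644.5,60.5];return np.c_[d@X,d@Y]
for k in blobs((V>165)&(S<40),300)[:9]:
    b=cv2.boundingRect(k)
    if 230<b[0]<265 and 190<b[1]<225: 
        q=st(ray(c,k[:,0,:],.05));print("plate",b,q.min(0),q.max(0),cv2.minAreaRect(q.astype(np.float32)))
for k in blobs((H>15)&(H<35)&(S>80)&(V>60),15)[:4]: print("yel",cv2.boundingRect(k),np.round(cv2.minAreaRect(st(ray(c,k[:,0,:],.048)).astype(np.float32))[0],1))
E
```

```text
time_s: 17.95
eef_pos: [0.4485, 0.0175, 0.1061]
eef_rot: [0.001, 0.997, 0.077, -0.013]
wrist_force: [0.1, -0.0, -1.4]
opening: 0.174
grasp_force: 60.3
t 17.95 stand xy [-200.3  -12.9] z 106.1 yaw 8.78 pitchup -1.49 F [ 0.1 -0.  -1.4] Ty 0.028
plate (235, 207, 38, 25) [-75.16461304 -48.04865005] [-5.74351479 23.78375979] ((-40.46828842163086, -12.127498626708984), (69.37991333007812, 71.78124237060547), 0.12309975177049637)
yel (424, 74, 75, 41) [-438.4 -873.7]
yel (423, 0, 34, 19) [ -215.8 -1633.1]
yel (384, 0, 23, 18) [  -67.2 -1544.5]
yel (222, 200, 27, 39) [1.3 0.1]
```

```bash
python3 -m pendant '[[0.005,0.0008,0,0,0,0],[0.005,0.0008,0,0,0,0],[0.005,0.0008,0,0,0,0],[0.005,0.0008,0,0,0,0],[0,0,0,0,0,0],[0,0,0,0,0,0],[0,0,0,0,0,0],[0,0,0,0,0,0],[0,0,0,0,0,0],[0,0,0,0,0,0]]'; python3 f.py
```

```text
time_s: 19.25
eef_pos: [0.4518, 0.0181, 0.106]
eef_rot: [0.001, 0.997, 0.077, -0.014]
wrist_force: [-5.3, -1.0, 2.4]
opening: 0.179
grasp_force: 60.7
t 19.25 stand xy [-196.9  -12.8] z 106.0 yaw 8.79 pitchup -1.58 F [-5.3 -1.   2.4] Ty 0.668
```

```bash
python3 -m pendant '[[0.005,0.0008,0,0,0,0],[0,0,0,0,0,0],[0,0,0,0,0,0],[0,0,0,0,0,0],[0,0,0,0,0,0],[0,0,0,0,0,0],[0,0,0,0,0,0],[0,0,0,0,0,0],[0,0,0,0,0,0],[0,0,0,0,0,0]]'; python3 f.py
```

```text
time_s: 20.5
eef_pos: [0.4519, 0.0182, 0.1059]
eef_rot: [0.001, 0.997, 0.077, -0.015]
wrist_force: [-9.4, -3.0, 6.2]
opening: 0.176
grasp_force: 61.2
t 20.5 stand xy [-196.8  -12.7] z 105.9 yaw 8.8 pitchup -1.71 F [-9.4 -3.   6.2] Ty 1.316
```

```bash
python3 - <<'E'
import numpy as np
W=[(-61,1.0,-1.5),(-61.9,12.9,7.5),(-59.3,23.8,16.5),(-52.5,37,24),(-42.7,48.4,25),(-29.4,55.7,25),(-14.3,59.2,25),(2,59,25),(18,56,25)]
p=np.array([-195.4,106.1]);ph=-1.5
for x,z,f in W:
    a=np.radians(f);c,s=np.cos(a),np.sin(a)
    t=np.array([x-1.7-139*c-62.4*s,z+40-139*s+62.4*c]);d=t-p;r=(f-ph)/90
    print(np.round(t,1),np.round([d[0]*.9885/200,d[0]*.1513/200,d[1]/200,.151*r,-.9885*r,0],4).tolist());p=t;ph=f
E
```

```text
[-200.  107.] [-0.0228, -0.0035, 0.0046, 0.0, -0.0, 0.0]
[-209.6   96.6] [-0.0471, -0.0072, -0.052, 0.0151, -0.0989, 0.0]
[-212.    84.2] [-0.0121, -0.0018, -0.0624, 0.0151, -0.0989, 0.0]
[-206.6   77.5] [0.0269, 0.0041, -0.0334, 0.0126, -0.0824, 0.0]
[-196.7   86.2] [0.0485, 0.0074, 0.0437, 0.0017, -0.011, 0.0]
[-183.4   93.5] [0.0657, 0.0101, 0.0365, 0.0, -0.0, 0.0]
[-168.3   97. ] [0.0746, 0.0114, 0.0175, 0.0, -0.0, 0.0]
[-152.    96.8] [0.0806, 0.0123, -0.001, 0.0, -0.0, 0.0]
[-136.    93.8] [0.0791, 0.0121, -0.015, 0.0, -0.0, 0.0]
```

```bash
python3 -m pendant '[[-0.023,-0.0035,0.0045,0,0,0],[0,0,0,0,0,0],[-0.047,-0.0072,-0.052,0.0151,-0.0989,0],[-0.012,-0.0018,-0.0624,0.0151,-0.0989,0],[0.027,0.0041,-0.0334,0.0126,-0.0824,0],[0.0485,0.0074,0.0437,0.0017,-0.011,0],[0.0657,0.0101,0.0365,0,0,0],[0.0746,0.0114,0.0175,0,0,0],[0.0806,0.0123,-0.001,0,0,0],[0.0791,0.0121,-0.015,0,0,0]]'; python3 f.py; python3 - <<'E'
from h import *
c,o=snap("side","s6.png");w,o=snap("wrist","w6.png")
cv2.imwrite("pics/v6.png",np.vstack([w["color"][:200],cv2.resize(c["color"][170:290,160:355],(560,345))]))
E
```

```text
time_s: 21.75
eef_pos: [0.5152, 0.0273, 0.0954]
eef_rot: [-0.016, 0.973, 0.075, 0.217]
wrist_force: [-0.2, 0.3, -0.3]
opening: 0.176
grasp_force: 60.2
t 21.75 stand xy [-132.9  -13.3] z 95.4 yaw 8.81 pitchup 25.13 F [-0.2  0.3 -0.3] Ty 0.464
```

View pics/v6.png

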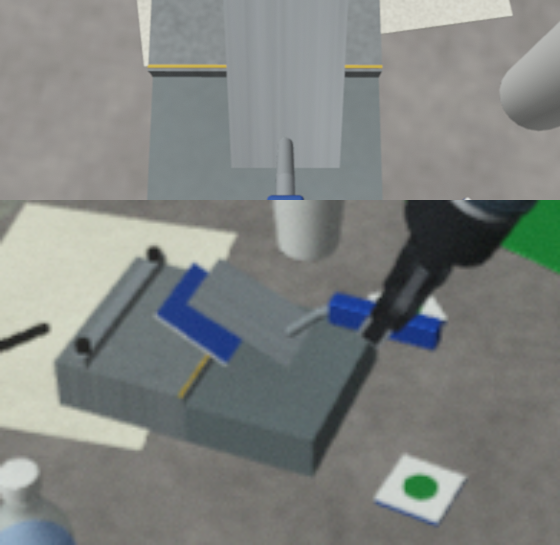

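The plate lies blue side up on the upper deck, near the yellow line (side crop around (200,315)), with the blade hovering above it. I'll retract and lower the blade to plate level.

```bash
python3 -m pendant '[[-0.075,-0.0115,0,0,0,0],[-0.075,-0.0115,0,0,0,0],[-0.075,-0.0115,0,0,0,0],[-0.075,-0.0115,0,0,0,0],[0,0,0.0337,-0.0149,0.0974,0],[0,0,0.0337,-0.0149,0.0974,0],[0,0,0.0337,-0.0149,0.0974,0],[0,0,0,0,0,0],[0,0,0,0,0,0],[0,0,0,0,0,0]]'; python3 f.py; python3 - <<'E'
from h import *
y=np.radians(8.7);X=np.array([np.cos(y),np.sin(y)]);Y=np.array([-X[1],X[0]])
def st(P): d=P[:,:2]*1000-[644.5,60.5];return np.c_[d@X,d@Y]
for n in("side","wrist","top"):
    c,o=snap(n,n+"7.png");H,S,V=cv2.split(cv2.cvtColor(c["color"],cv2.COLOR_BGR2HSV))
    for k in blobs((H>105)&(H<130)&(S>110)&(V>50),60):
        for z in(.055,):
            r=cv2.minAreaRect(st(ray(c,k[:,0,:],z,o)).astype(np.float32))
            if np.hypot(*np.subtract(r[0],(30,-12)))<45: print(n,cv2.boundingRect(k),np.round(r[0],1),np.round(r[1],1),round(r[2],1))
c,o=snap("wrist");s,_=snap("side")
cv2.imwrite("pics/v7.png",np.vstack([c["color"][:200],cv2.resize(s["color"][170:290,160:355],(560,345))]))
E
```

```text
time_s: 23.1
eef_pos: [0.4504, 0.0182, 0.1134]
eef_rot: [0.001, 0.997, 0.076, -0.014]
wrist_force: [-0.1, 0.9, -0.7]
opening: 0.175
grasp_force: 60.1
t 23.1 stand xy [-198.2  -12.4] z 113.4 yaw 8.75 pitchup -1.6 F [-0.1  0.9 -0.7] Ty 0.047
side (212, 199, 39, 25) [ 17.6 -12.8] [72.5 70.7] 89.8
top (266, 164, 31, 29) [ 15.8 -13.2] [69.7 69. ] 0.5
```

View pics/v7.png

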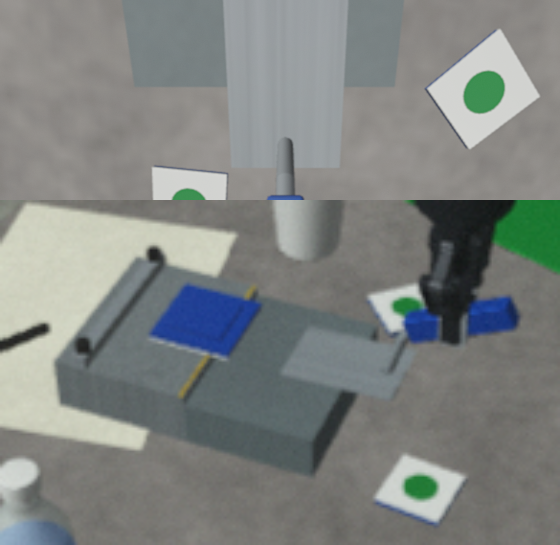

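The plate lies flat and square, centre at about x=17 mm, y=-13 mm in the stand frame. The blade is behind it but slightly low, so I'll raise it 3 mm and push slowly.

```bash
python3 -m pendant '[[0,0,0.0165,0,0,0],[0.0494,0.0076,0,0,0,0],[0.0494,0.0076,0,0,0,0],[0.0494,0.0076,0,0,0,0],[0.0247,0.0038,0,0,0,0],[0.0124,0.0019,0,0,0,0],[0.0124,0.0019,0,0,0,0],[0.0124,0.0019,0,0,0,0],[0.0124,0.0019,0,0,0,0],[0,0,0,0,0,0]]'; python3 f.py; python3 -m pendant '[[0.01,0.0015,0,0,0,0],[0.01,0.0015,0,0,0,0],[0.01,0.0015,0,0,0,0],[0.01,0.0015,0,0,0,0],[0.01,0.0015,0,0,0,0],[0.01,0.0015,0,0,0,0],[0,0,0,0,0,0],[0,0,0,0,0,0],[0,0,0,0,0,0],[0,0,0,0,0,0]]'; python3 f.py
```

```text
time_s: 24.6
eef_pos: [0.4968, 0.0249, 0.1173]
eef_rot: [0.001, 0.997, 0.077, -0.014]
wrist_force: [-0.2, -0.3, -1.2]
opening: 0.172
grasp_force: 60.1
t 24.6 stand xy [-151.4  -12.8] z 117.3 yaw 8.78 pitchup -1.59 F [-0.2 -0.3 -1.2] Ty 0.083
time_s: 25.85
eef_pos: [0.5086, 0.0267, 0.1174]
eef_rot: [0.001, 0.997, 0.077, -0.014]
wrist_force: [-0.5, 0.3, -0.6]
opening: 0.175
grasp_force: 60.1
t 25.85 stand xy [-139.4  -12.8] z 117.4 yaw 8.78 pitchup -1.59 F [-0.5  0.3 -0.6] Ty 0.096
```

```bash
python3 - <<'E'
from h import *
y=np.radians(8.7);X=np.array([np.cos(y),np.sin(y)]);Y=np.array([-X[1],X[0]])
def st(P): d=P[:,:2]*1000-[644.5,60.5];return np.c_[d@X,d@Y]
c,o=snap("side")
H,S,V=cv2.split(cv2.cvtColor(c["color"],cv2.COLOR_BGR2HSV))
for k in blobs((H>105)&(H<130)&(S>110)&(V>50),60):
    r=cv2.minAreaRect(st(ray(c,k[:,0,:],.055,o)).astype(np.float32))
    if np.hypot(*np.subtract(r[0],(30,-12)))<45: print(cv2.boundingRect(k),np.round(r[0],1),np.round(r[1],1),round(r[2],1))
a=np.array([60,61,62]);
# brightness profile along stand x at y=+20 on the upper deck plane
xs=np.arange(60,115,3);P=np.array([[*(np.array([644.5,60.5])+x*X+45*Y)/1000,.048] for x in xs])
uv=proj(c,P,o);print([(int(x),int(V[int(round(v)),int(round(u))])) for x,(u,v) in zip(xs,uv)])
cv2.imwrite("pics/v8.png",cv2.resize(c["color"][180:260,170:300],(780,480)))
E
```

```text
(207, 198, 39, 25) [ 30.7 -12.8] [72.  70.7] 89.9
[(60, 116), (63, 117), (66, 119), (69, 117), (72, 119), (75, 121), (78, 124), (81, 122), (84, 89), (87, 70), (90, 86), (93, 126), (96, 84), (99, 42), (102, 37), (105, 41), (108, 74), (111, 135), (114, 181)]
```

View pics/v8.png

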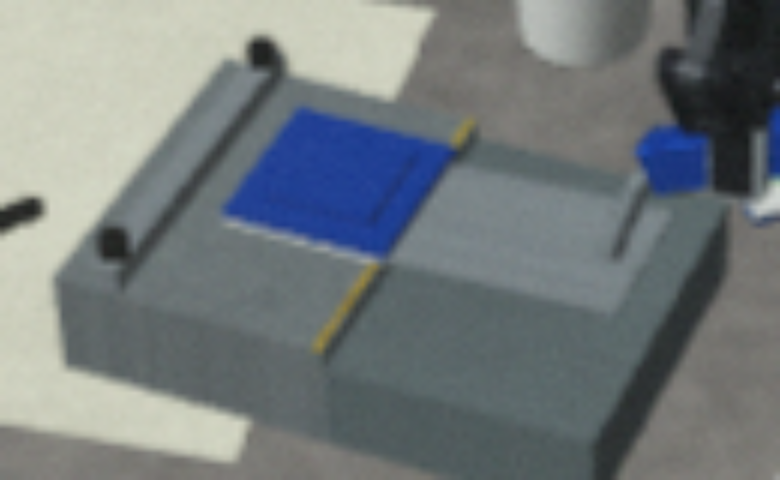

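The plate is flush against the blade's edge, and the bar's face starts at about 84 mm from the step, so roughly 18 mm remain.

```bash
python3 -m pendant '[[0.01,0.0015,0,0,0,0],[0.01,0.0015,0,0,0,0],[0.01,0.0015,0,0,0,0],[0.01,0.0015,0,0,0,0],[0.01,0.0015,0,0,0,0],[0.01,0.0015,0,0,0,0],[0.01,0.0015,0,0,0,0],[0,0,0,0,0,0],[0,0,0,0,0,0],[0,0,0,0,0,0]]'; python3 f.py
```

```text
time_s: 27.15
eef_pos: [0.5226, 0.0288, 0.1173]
eef_rot: [0.001, 0.997, 0.077, -0.014]
wrist_force: [0.5, 0.5, -1.8]
opening: 0.177
grasp_force: 60.1
t 27.15 stand xy [-125.3  -12.9] z 117.3 yaw 8.78 pitchup -1.59 F [ 0.5  0.5 -1.8] Ty 0.102
```

```bash
python3 -m pendant '[[0.005,0.0008,0,0,0,0],[0.005,0.0007,0,0,0,0],[0,0,0,0,0,0],[0,0,0,0,0,0],[0,0,0,0,0,0],[0,0,0,0,0,0],[0,0,0,0,0,0],[0,0,0,0,0,0],[0,0,0,0,0,0],[0,0,0,0,0,0]]'; python3 f.py
```

```text
time_s: 28.4
eef_pos: [0.5246, 0.0291, 0.1173]
eef_rot: [0.001, 0.997, 0.077, -0.014]
wrist_force: [0.2, -0.2, -1.8]
opening: 0.171
grasp_force: 60.1
t 28.4 stand xy [-123.2  -12.9] z 117.3 yaw 8.78 pitchup -1.59 F [ 0.2 -0.2 -1.8] Ty 0.085
```

```bash
python3 -m pendant '[[0.005,0.0008,0,0,0,0],[0.0025,0.0004,0,0,0,0],[0,0,0,0,0,0],[0,0,0,0,0,0],[0,0,0,0,0,0],[0,0,0,0,0,0],[0,0,0,0,0,0],[0,0,0,0,0,0],[0,0,0,0,0,0],[0,0,0,0,0,0]]'; python3 f.py
```

```text
time_s: 29.65
eef_pos: [0.5261, 0.0294, 0.1173]
eef_rot: [0.001, 0.997, 0.077, -0.014]
wrist_force: [0.3, 0.2, -1.5]
opening: 0.178
grasp_force: 60.1
t 29.65 stand xy [-121.7  -12.9] z 117.3 yaw 8.78 pitchup -1.59 F [ 0.3  0.2 -1.5] Ty 0.089
```

```bash
python3 -c "
from bench import ctrl;import sys
sys.exit(ctrl.get_obs()['wrist_force'][0]<-1.5)" && python3 -m pendant '[[0.005,0.0008,0,0,0,0],[0,0,0,0,0,0],[0,0,0,0,0,0],[0,0,0,0,0,0],[0,0,0,0,0,0],[0,0,0,0,0,0],[0,0,0,0,0,0],[0,0,0,0,0,0],[0,0,0,0,0,0],[0,0,0,0,0,0]]'; python3 f.py
```

```text
t 29.65 stand xy [-121.7  -12.9] z 117.3 yaw 8.78 pitchup -1.59 F [ 0.3  0.2 -1.5] Ty 0.089False
```

```bash
python3 -m pendant '[[0.005,0.0008,0,0,0,0],[0.0025,0.0004,0,0,0,0],[0,0,0,0,0,0],[0,0,0,0,0,0],[0,0,0,0,0,0],[0,0,0,0,0,0],[0,0,0,0,0,0],[0,0,0,0,0,0],[0,0,0,0,0,0],[0,0,0,0,0,0]]'; python3 f.py
```

```text
time_s: 30.9
eef_pos: [0.5269, 0.0296, 0.1171]
eef_rot: [0.001, 0.997, 0.077, -0.015]
wrist_force: [-5.8, -1.3, 1.6]
opening: 0.172
grasp_force: 60.5
t 30.9 stand xy [-121.   -12.8] z 117.1 yaw 8.78 pitchup -1.7 F [-5.8 -1.3  1.6] Ty 0.893
```

Pressed home with about 6 N and standing still. I'll hold briefly, then back off.

```bash
python3 -m pendant '[[0,0,0,0,0,0],[0,0,0,0,0,0],[-0.005,-0.0008,0,0,0,0],[-0.01,-0.0015,0,0,0,0],[-0.05,-0.0076,0,0,0,0],[-0.1,-0.0152,0,0,0,0],[-0.1,-0.0152,0.05,0.0026,-0.017,0],[-0.1,-0.0152,0.1,0,0,0],[0,-0.1,0.05,0,0,-0.0134],[0,0,0,0,0,0]]'; python3 f.py; python3 - <<'E'
from h import *
y=np.radians(8.7);X=np.array([np.cos(y),np.sin(y)]);Y=np.array([-X[1],X[0]])
def st(P): d=P[:,:2]*1000-[644.5,60.5];return np.c_[d@X,d@Y]
for n in("side","top"):
    c,o=snap(n);H,S,V=cv2.split(cv2.cvtColor(c["color"],cv2.COLOR_BGR2HSV))
    for k in blobs((H>105)&(H<130)&(S>110)&(V>50),60):
        r=cv2.minAreaRect(st(ray(c,k[:,0,:],.055,o)).astype(np.float32))
        if np.hypot(*np.subtract(r[0],(45,-12)))<45: print(n,cv2.boundingRect(k),np.round(r[0],1),np.round(r[1],1),round(r[2],1))
print(o["eef_pos"],o["eef_rot"],(np.array([.4495,-.29,.0654])-o["eef_pos"])/.2)
E
```

```text
time_s: 32.15
eef_pos: [0.4551, -0.0024, 0.1584]
eef_rot: [0.001, 0.998, 0.065, 0.001]
wrist_force: [-0.2, 0.6, -1.9]
opening: 0.173
grasp_force: 60.1
t 32.15 stand xy [-196.8  -33.5] z 158.4 yaw 7.49 pitchup 0.11 F [-0.2  0.6 -1.9] Ty 0.075
side (200, 196, 39, 25) [ 49.3 -12.9] [72.6 72.2] 0.2
top (265, 152, 29, 29) [ 47.7 -13.6] [69.2 68.1] 0.2
[ 0.45467505 -0.00176223  0.15764553] [1.42233932e-04 9.97852090e-01 6.55065680e-02 2.76630818e-04] [-0.02587523 -1.44118887 -0.46122766]
```

```bash
python3 -m pendant '[[-0.0032,-0.18,0,0,0,-0.0117],[-0.0032,-0.18,0,0,0,-0.0117],[-0.0032,-0.18,0,0,0,-0.0117],[-0.0032,-0.18,0,0,0,-0.0117],[-0.0032,-0.18,0,0,0,-0.0117],[-0.0032,-0.18,0,0,0,-0.0117],[-0.0032,-0.18,-0.05,0,0,-0.0117],[-0.0032,-0.18,-0.1,0,0,-0.0117],[0,0,-0.15,0,0,0],[0,0,-0.1,0,0,0]]'; python3 -m pendant '[[0,0,-0.03,0,0,0],[0,0,-0.015,0,0,0],[0,0,0,0,0,0],[0,0,0,0,0,0],[0,0,0,0,0,0],[0,0,0,0,0,0],[0,0,0,0,0,0],[0,0,0,0,0,0],[0,0,0,0,0,0],[0,0,0,0,0,0]]';python3 f.py
```

```text
time_s: 33.5
eef_pos: [0.4487, -0.2885, 0.0748]
eef_rot: [-0.001, 1.0, -0.008, -0.002]
wrist_force: [-0.3, 0.1, -1.7]
opening: 0.172
grasp_force: 60.1
time_s: 34.75
eef_pos: [0.4495, -0.2895, 0.0682]
eef_rot: [-0.0, 1.0, -0.007, -0.0]
wrist_force: [1.1, -0.1, -1.6]
opening: 0.173
grasp_force: 60.1
t 34.75 stand xy [-245.7 -316.5] z 68.2 yaw -0.85 pitchup -0.05 F [ 1.1 -0.1 -1.6] Ty 0.11
```

```bash
python3 -m pendant '[[0,0,-0.005,0,0,0],[0,0,-0.005,0,0,0],[0,0,-0.005,0,0,0],[0,0,0,0,0,0],[0,0,0,0,0,0],[0,0,0,0,0,0],[0,0,0,0,0,0],[0,0,0,0,0,0],[0,0,0,0,0,0],[0,0,0,0,0,0]]';python3 f.py
```

```text
time_s: 36.0
eef_pos: [0.4497, -0.2899, 0.066]
eef_rot: [0.0, 1.0, -0.007, -0.0]
wrist_force: [-3.5, -0.2, 6.0]
opening: 0.175
grasp_force: 61.1
t 36.0 stand xy [-245.5 -316.9] z 66.0 yaw -0.85 pitchup -0.02 F [-3.5 -0.2  6. ] Ty -0.02
```

```bash
python3 -m pendant '[[0,0,0.002,0,0,0],[0,0,0,0,0,0],[0,0,0,0,0,0],[0,0,0,0,0,0],[0,0,0,0,0,0],[0,0,0,0,0,0],[0,0,0,0,0,0],[0,0,0,0,0,0],[0,0,0,0,0,0],[0,0,0,0,0,0]]' 1;python3 -m pendant '[[0,0,0.03,0,0,0],[0,0,0.05,0,0,0],[0,0,0.08,0,0,0],[0,0,0.1,0,0,0],[0,0,0.1,0,0,0],[0,0,0.1,0,0,0],[0,0,0.1,0,0,0],[0,0,0,0,0,0],[0,0,0,0,0,0],[0,0,0,0,0,0]]';python3 f.py; python3 - <<'E'
from h import *
s,_=snap("side");t,_=snap("top")
cv2.imwrite("pics/v9.png",np.vstack([cv2.resize(s["color"][100:290,150:430],(560,380)),cv2.resize(t["color"][130:300,240:460],(560,220))]))
E
```

```text
time_s: 37.25
eef_pos: [0.4495, -0.2895, 0.0657]
eef_rot: [0.0, 1.0, -0.007, -0.0]
wrist_force: [-0.8, 0.2, -0.8]
opening: 0.997
grasp_force: 0.0
time_s: 38.5
eef_pos: [0.449, -0.289, 0.1768]
eef_rot: [-0.001, 1.0, -0.007, -0.001]
wrist_force: [0.4, -0.7, 0.1]
opening: 1.001
grasp_force: 0.0
t 38.5 stand xy [-246.1 -315.9] z 176.8 yaw -0.85 pitchup -0.1 F [ 0.4 -0.7  0.1] Ty 0.013
```

View pics/v9.png

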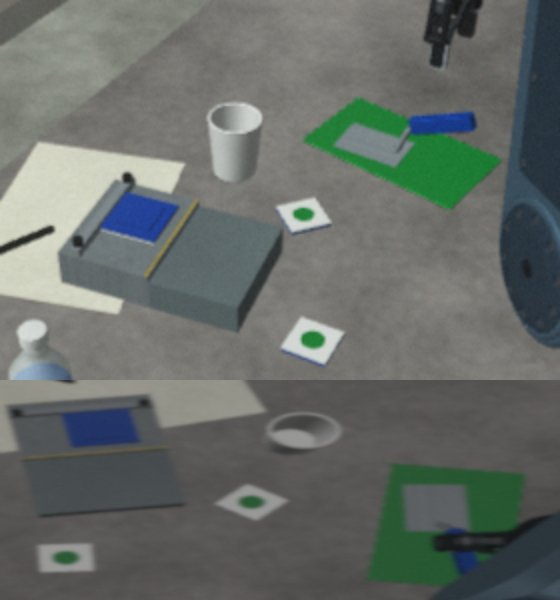

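The plate lies blue side up and square against the bar. The spatula stands flat on the mat and the gripper is clear of it, so I'm handing in.

```bash
python3 -c "
from bench import ctrl
print(ctrl.hand_in())"
```

```text
the job is handed in; nothing more can be done
None
```

I handed the job in at about 39 s, but the hand-in gave no verdict: the plate was flipped blue side up, pressed against the stop bar with about 6 N and looks square there, the spatula is back on the green mat, and the one close call was about 10 N on the still-flat plate when bracing it (limit 15 N).

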